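# Hold a press mould square in the corner of the squaring board

## Task

Pick up the plaster press mould and set it flat on the squaring board, red end towards the dark end fence, then press it snugly into the corner so that it bears on both metal fences at once, and keep holding it there so that I can scribe register lines round it: finish while still pressing it, without letting go. Plaster chips, so press firmly but do not ram it into the fences, and leave the other things on the bench where they are.

Things in the scene. Friction and masses are not known exactly. Their poses are not given: they have to be found in the camera images.
- mould_center (a point): Centre, half-way up, of the loose plaster press mould: an oblong off-white block 110 mm long (its x), 56 mm wide (its y) and 64 mm tall (z up), about 0.3 to 0.5 kg, standing on the bench at the start. The long sides are plain, flat and upright. An oblong terracotta-coloured cavity 86 x 32 mm and 20 mm deep is sunk in its top, leaving 12 mm walls. The +x end, 12 mm thick over full width and height, is red.
- red_end (a point): Centre of the red end face of the mould, 55 mm from the mould's centre along its +x, half-way up.
- mould: The same mould; this point is the centre of its underside, axes as for its centre.
- board: Squaring board fixed to the bench: plywood bed 200 mm (x) by 160 mm (y), 18 mm thick; origin at the centre of its underside, z up; it does not move. Metal flat-bar fences 20 mm wide lie on its +y edge (side fence) and its +x edge (end fence), standing 10 mm above the bed; the free bed is 180 x 140 mm, open towards -x and -y. Both fences are rigid; dry plaster drags noticeably on bed and fences (friction coefficient about 0.5 to 0.7), so a hard downward push hampers sliding.
- corner (a point): The inner corner of the squaring board, where the inner faces of both fences meet, at the height of the bed's upper face (18 mm above the bench); axes as the board's: the end fence's face looks to -x, the side fence's face to -y. A mould fully home with its red end at the end fence has its centre at x -55, y -28, z +32 mm from here, with its x along the board's x.
- side_fence: The bright aluminium side fence, a bar along the board's x, 200 x 20 x 10 mm, fixed to the board; this point is the board's origin (not the bar's middle, which is 70 mm to +y and 23 mm up).
- end_fence: The dark steel end fence, a bar along the board's y, 20 x 140 x 10 mm, fixed to the board; this point is the board's origin (the bar's middle is 90 mm to +x, 10 mm to -y and 23 mm up).
- bowl: Bystander: loose terracotta bowl, 100 mm across, 45 mm high; origin at the centre of its underside.
- jar: Bystander: loose blue glaze jar with a white lid, 64 mm across, 80 mm high; origin at the centre of its underside.
- prop: Bystander: loose white kiln prop, a waisted spool 48 mm across, 50 mm high; origin at the centre of its underside.
Mind the look-alikes: they are no part of the job. Several things look just like the mould: the one meant starts farthest to the robot's left.

How it is judged (in metres and radians):
On the way, in this order (a step that is already met when the one before it is completed fails the run):
1. the mould is picked up: its underside at least 25 mm above the bench, between the fingers (height (world z) of mould_center above 0.057 m and contact force between the fingers and mould above 1 N), for 0.2 s.
2. the mould lies flat on the board, red end to the end fence, pressed on both fences at once (x of mould_center in the frame of corner between -0.059 and -0.051 m and y of mould_center in the frame of corner between -0.032 and -0.024 m and z of mould_center in the frame of corner between 0.028 and 0.036 m and x of red_end in the frame of corner above -0.01 m and angle between the x axis of mould_center and the x axis of corner, either way round below 0.05 rad and angle between mould_center's own z axis and vertical below 0.05 rad and contact force between mould and side_fence above 1 N and contact force between mould and end_fence above 1 N and contact force between the fingers and mould above 1 N), for 0.5 s.
At the end, for the whole second after the job is handed in: Fingers still on the mould (over 1 N); it bears on both fences with over 1 N each, centre within 4 mm of fully home in x, y and z, red end at the end fence, square and upright within 3 degrees (0.05 rad), at rest (under 20 mm/s); bystanders within 30 mm of their starts (all of step 2 and linear speed of mould below 0.02 m/s and distance of each of bowl, jar, prop from where it was at the start of the episode below 0.03 m); the arm keeps its last pose, push and grip.
It fails at once if the mould is rammed into a fence (over 60 N) (contact force between mould and side_fence above 60 N or contact force between mould and end_fence above 60 N).
It fails at once if a bystander is moved by more than 30 mm (distance of any of bowl, jar, prop from where it was at the start of the episode above 0.03 m).
It also fails if it takes over 51 s, if anything falls off the work surface, if the arm or the gripper's body presses on something with over 40 N, if the wrist force passes 120 N, or if a joint passes its speed limit or range.

## Robot

A 6-joint arm with a two-finger parallel gripper is mounted at the origin on the work surface. World frame = base frame: x ahead of the robot, y to its left, z up, the work surface at z = 0. Lengths are in mm, angles in rad, forces in N, time in s.
With the tool pointing down it reaches from about 300 to 775 mm from the base axis. Payload 14.6 kg.
Tool frame: the origin (TCP) lies midway between the tips of the shut fingers; the grasp point (between the pads) lies 19 mm behind it; z points along the fingers, y is the direction in which the jaws open and shut (so a half turn about z gives the same grasp; the last joint's range is limited). The gripper opens to 94 mm and grips with 3 to 60 N. Pads are 16 mm wide; open, the fingers measure 119 mm over their backs; the gripper's body (75 mm by 177 mm) begins 78 mm behind the grasp point.
Start: joints at [-1.312, 0.3, 1.521, -0, 1.321, -0.067], TCP at [176.03, -521.059, 205.446] pointing down, gripper open.
Joint ranges: [-3.03, 3.03], [-0.79, 2.21], [0.23, 2.52], [-1.04, 4.18], [0, 3.07], [-2.55, 2.55]. Speed limits (rad/s): [2.22, 2.22, 2.57, 3.14, 3.14, 3.14].

## Interface

Orientations are given as a 3x3 rotation matrix whose columns are the frame's x, y, z axes.
In Python, from bench import robot gives the robot as it stands.
- The arm moves only by the tool move_arm, never from a script. Its argument "motion" is a list that holds one entry, the list of rows, each a list of 7 numbers: the shift along the tool's x, y, z in units of 0.25 m (1.0 is 0.25 m), then the turn, a rotation vector about the tool's x, y, z in units of 45 degrees (1.0 is 45 degrees), then the opening, from 0 (shut) to 1 (fully open). A call has exactly 10 rows; each row is the pose to reach, as a shift and turn from the pose measured when the call began, along the tool's axes at that moment; what a row does not reach only later rows make up. A row lasts 1/8 s, in which the tool goes at most 62.5 mm and 10.7 degrees, less where a joint would pass 70% of its speed; a pose out of reach is approached as far as the arm can. A call with a number of a shift or a turn outside -1 to 1 is refused whole. A call with a gripper value outside its range is refused whole. The fingers move at their own pace and stop on an object; "grip_force" is the grip in N (left out, the last holds). Time passes only in rows, so rows that repeat a pose let the fingers close, or fill a call up. It gives the time, the measured TCP pose, the force and the opening at its end, in the units of the state.
- robot.get_obs(): the state, without advancing time (a new reading comes with each control period).
- robot.get_image(name): name is "scene" or "top"; returns the picture (384x512x3 uint8, red, green, blue); there is no depth.
- robot.calibration(name): a dict with "fx", "fy", "cx", "cy" (pixels), "world_from_camera" (4x4, takes a point from camera to world coordinates). Camera axes: x right, y up, looking along -z (the intrinsics and any distortion apply to the point x, -y, -z); pixel columns grow to the right and rows downward; lengths in mm; the calibration is good to about 2 mm. A picture is of the moment at which its call begins. calibration takes no time and is no camera call.
- robot.close_job(): hands the job in, once; it reports no verdict.
The state is a dict: "t": time; "joint_positions": joint angles; "joint_vel": joint speeds; "joint_efforts": joint torques, N m; "ee_pos": TCP position; "orientation": TCP orientation; "force": force on the tool from outside, world axes, zero at the start; "ft_torque": the same for the moment, N m; "gripper_width": finger opening in mm.
Only numpy, scipy, OpenCV 4.12 (cv2) and the standard library are available. Lean on these libraries where they do the work, as an engineer would, in place of code of your own. Each camera call takes 0.05 s, during which the arm holds its last target. There are 200 camera calls.

## Working session

There is one attempt and no reset: what is moved stays moved. The work goes in short steps, Python scripts to look and compute and a tool call to move; the robot and the scene stay as the last step left them, time stands still between calls to the robot, and variables do not carry over. Pictures are saved under pics/ and viewed, about 8 in all and at most 12, crops included, and the job is handed in when it is done.

Besides the shell and the picture viewer there is one more tool, called by a JSON object that holds its "fn" and its "kwargs". move_arm: Moves the arm, as the interface text tells. Its arguments: {"type":"object","properties":{"motion":{"type":"array","items":{"type":"array","items":{"type":"array","items":{"type":"number","minimum":-1,"maximum":1}}}},"grip_force":{"type":"number"}},"required":["motion"]}

```bash
ls; mkdir -p pics; python3 - <<'E'
from bench import robot
import cv2,numpy as np
o=robot.get_obs();print(o)
for n in("scene","top"):
    im=robot.get_image(n);np.save(f"{n}0.npy",im);cv2.imwrite(f"pics/{n}0.png",im[:,:,::-1])
    c=robot.calibration(n);print(n,{k:(np.round(v,3).tolist() if k=="world_from_camera" else v) for k,v in c.items()})
E
```

```text
pics
{'t': 0.0, 'joint_positions': array([-1.31159419e+00,  3.00493831e-01,  1.52159975e+00, -3.89802284e-05,
        1.32070221e+00, -6.65991354e-02]), 'joint_vel': array([-1.76246174e-03,  1.05207811e-03, -8.98772406e-05, -1.62829672e-03,
       -4.65092976e-04, -5.49572144e-04]), 'joint_efforts': array([-2.11889535e-03, -5.31819034e+01, -3.52734911e+01,  7.07706157e-02,
        2.43942562e-02, -1.28980464e-04]), 'ee_pos': array([ 175.9553268 , -520.8069318 ,  204.86596946]), 'orientation': array([[ 9.47391482e-01,  3.20076961e-01, -3.44880371e-04],
       [ 3.20077144e-01, -9.47390781e-01,  1.15326252e-03],
       [ 4.23962794e-05, -1.20297942e-03, -9.99999276e-01]]), 'force': array([-0.66841712,  0.33282608,  0.85219173]), 'ft_torque': array([0.01506586, 0.01055457, 0.05948751]), 'gripper_width': 94.01639292577538}
scene {'fx': 348.1037731250718, 'fy': 348.1037731250718, 'cx': 260.26102218121406, 'cy': 195.29595296022868, 'world_from_camera': [[-0.567, -0.632, 0.529, 1239.03], [0.824, -0.445, 0.351, 420.1], [0.014, 0.635, 0.772, 960.892], [0.0, 0.0, 0.0, 1.0]]}
top {'fx': 350.46438759850093, 'fy': 350.46438759850093, 'cx': 256.05470296048844, 'cy': 188.62047782537613, 'world_from_camera': [[-0.018, 0.972, -0.234, 395.531], [-1.0, -0.016, 0.009, -0.236], [0.005, 0.234, 0.972, 975.472], [0.0, 0.0, 0.0, 1.0]]}
```

View pics/top0.png

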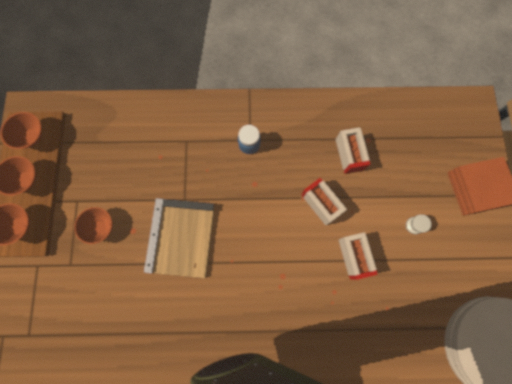

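View pics/scene0.png

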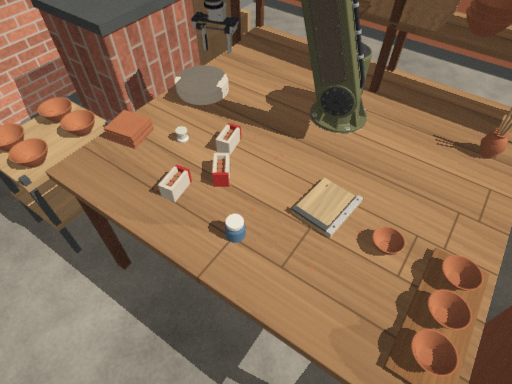

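The target mould (leftmost, i.e. largest y) is at px (324,201) in the top view, with its red end up-left at (313,187). The board is at (184,238), dark end fence at the top (far, +x) and aluminium fence at the left (+y). The jar is at (249,139), the bowl at (94,226) and the prop at (420,224).

```bash
python3 - <<'E'
import numpy as np,cv2
im=np.load("top0.npy")[:,:,::-1]
a=cv2.resize(im[172:232,295:355],(480,480),interpolation=cv2.INTER_CUBIC)
b=cv2.resize(im[190:285,140:220],(404,480),interpolation=cv2.INTER_CUBIC)
cv2.imwrite("pics/crop.png",np.hstack([a[:,:390],b]))
E
```

```text
(no output)
```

View pics/crop.png

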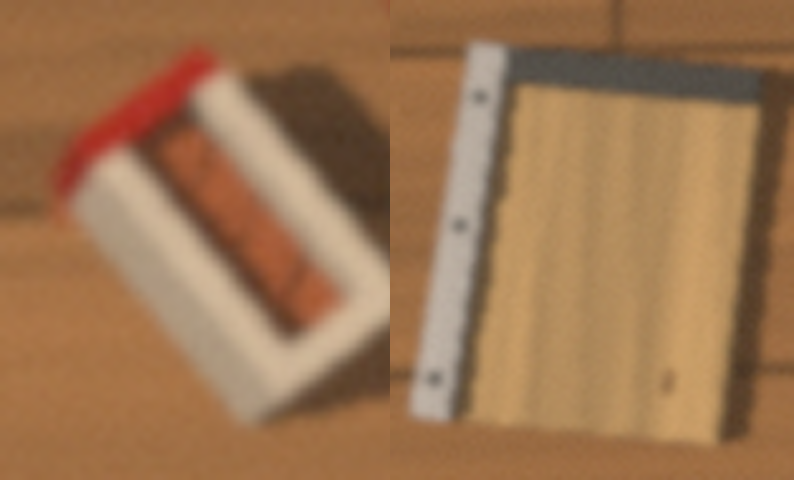

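The crops show the mould's cavity rim corners at about (312,191), (318,185), (338,208) and (331,216). The inner fence corner is at about (164,207).

```bash
cat > h.py <<'E'
import numpy as np
from bench import robot
def ray(n,uv,z):
    c=robot.calibration(n);T=np.array(c["world_from_camera"]);uv=np.atleast_2d(uv).astype(float)
    d=np.c_[(uv[:,0]-c["cx"])/c["fx"],-(uv[:,1]-c["cy"])/c["fy"],-np.ones(len(uv))]@T[:3,:3].T
    return T[:3,3]+d*((z-T[2,3])/d[:,2])[:,None]
ang=lambda v:np.degrees(np.arctan2(v[1],v[0]))
def cell(o,tgt,yaw):
    "shift (units) and turn about tool z to put the tool, pointing down, at tgt with tool x at yaw deg"
    R=o["orientation"];s=R.T@(np.array(tgt)-o["ee_pos"])/250
    a=-(yaw-ang(R[:,0]));a=(a+90)%180-90
    return s.round(3),round(a/45,3)
E
python3 - <<'E'
from h import *
import cv2
A=np.array([[133,152],[187,108],[345,290],[290,350]])/8+[295,172]
P=ray("top",A-.0,64);print(P.round(1),np.linalg.norm(P-np.roll(P,-1,0),axis=1).round(1))
m=P.mean(0);v=(P[0]+P[1]-P[2]-P[3]);print("mould",m.round(1),ang(v),ang(P[0]-P[3]),ang(P[1]-P[2]),ang(P[1]-P[0])+90)
f=lambda a:(np.array(a)-[390,0])/5.05+[140,190]
S=ray("top",f([[470,42],[411,415],[507,45],[454,418]]),28);E=ray("top",f([[507,47],[762,70],[513,84],[757,103]]),28)
print(S.round(1),"\n",E.round(1));print(ang(S[0]-S[1]),ang(S[2]-S[3]),ang(E[0]-E[1])-90,ang(E[2]-E[3])-90)
# corner: intersection of inner edges
d1=(S[2]-S[3])[:2];d2=(E[2]-E[3])[:2];t=np.linalg.solve(np.c_[d1,-d2],E[2,:2]-S[2,:2]);print("corner",S[2,:2]+t[0]*d1)
# scene-view check: blobs of the mould (px ~221,168)
im=np.load("scene0.npy");o=np.load("top0.npy")
print("robot",cell(robot.get_obs(),[m[0],m[1],120],ang(v)))
E
```

```text
[[ 606.1 -157.3   64. ]
 [ 621.  -176.3   64. ]
 [ 558.2 -224.8   64. ]
 [ 538.5 -205.3   64. ]] [24.1 79.4 27.7 82.9]
mould [ 581.  -190.9   64. ] 36.51839344510766 35.35893471675313 37.72956646103665 38.07473128060244
[[600.8 267.6  28. ]
 [402.9 288.5  28. ]
 [598.7 247.4  28. ]
 [401.  266.1  28. ]] 
 [[597.6 247.3  28. ]
 [582.6 108.1  28. ]
 [577.  243.2  28. ]
 [564.4 110.6  28. ]]
-6.014038826111886 -5.401666412826313 -6.181568624279848 -5.456353631917295
corner [577.63088339 249.37598728]
robot (array([ 1.957, -0.731,  0.341]), np.float64(-0.397))
```

{"fn": "move_arm", "kwargs": {"motion": [[[0.1,-0.04,0,0,0,-0.04,1],[0.2,-0.08,0,0,0,-0.08,1],[0.3,-0.12,0,0,0,-0.12,1],[0.4,-0.16,0,0,0,-0.16,1],[0.5,-0.2,0,0,0,-0.2,1],[0.6,-0.24,0,0,0,-0.24,1],[0.7,-0.28,0,0,0,-0.28,1],[0.8,-0.32,0,0,0,-0.32,1],[0.9,-0.36,0,0,0,-0.36,1],[1.0,-0.4,0,0,0,-0.4,1]]]}}

```text
t: 1.35
ee_pos: [381.3, -345.4, 204.8]
orientation: [[0.801, 0.598, -0.001], [0.598, -0.801, 0.001], [0.0, -0.002, -1.0]]
force: [1.0, 0.0, 0.7]
gripper_width: 94.1
```

```bash
python3 - <<'E'
from h import *
o=robot.get_obs();print(o["t"],o["ee_pos"],ang(o["orientation"][:,0]),o["joint_positions"].round(2));print(cell(o,[581,-191,120],37))
E
```

```text
1.35 [ 381.34448372 -345.35938707  204.81728072] 36.726455557901765 [-0.81  0.22  1.62  0.    1.3   0.12]
(array([ 1.009, -0.017,  0.34 ]), np.float64(-0.006))
```

{"fn": "move_arm", "kwargs": {"motion": [[[0.12,0,0.04,0,0,0,1],[0.24,0,0.08,0,0,0,1],[0.36,0,0.12,0,0,0,1],[0.48,0,0.16,0,0,0,1],[0.6,0,0.2,0,0,0,1],[0.72,-0.01,0.24,0,0,0,1],[0.84,-0.01,0.28,0,0,0,1],[0.96,-0.02,0.32,0,0,0,1],[1.0,-0.02,0.34,0,0,0,1],[1.0,-0.02,0.34,0,0,0,1]]]}}

```text
t: 2.6
ee_pos: [578.4, -191.8, 119.4]
orientation: [[0.801, 0.598, -0.002], [0.598, -0.801, 0.002], [-0.0, -0.002, -1.0]]
force: [0.3, 0.1, -0.6]
gripper_width: 94.1
```

```bash
python3 - <<'E'
from h import *
import cv2
o=robot.get_obs();print(o["t"],o["ee_pos"],ang(o["orientation"][:,0]));print(cell(o,[581,-191,24],37))
a=[cv2.resize(robot.get_image(n)[y:y+100,x:x+100,::-1],(400,400),interpolation=cv2.INTER_CUBIC) for n,x,y in(("top",275,150),("scene",170,110))]
cv2.imwrite("pics/above.png",np.hstack(a))
E
```

```text
2.6 [ 578.39006021 -191.76208235  119.40067133] 36.75604481344782
(array([0.01 , 0.005, 0.382]), np.float64(-0.005))
```

View pics/above.png

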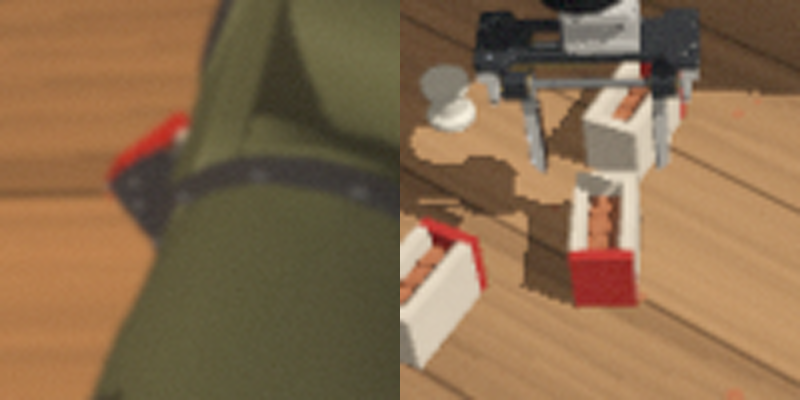

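The view agrees with the estimate: the open gripper is over the correct mould. Descending and gripping.

{"fn": "move_arm", "kwargs": {"motion": [[[0.01,0.005,0.07,0,0,0,1],[0.01,0.005,0.14,0,0,0,1],[0.01,0.005,0.21,0,0,0,1],[0.01,0.005,0.28,0,0,0,1],[0.01,0.005,0.34,0,0,0,1],[0.01,0.005,0.38,0,0,0,1],[0.01,0.005,0.38,0,0,0,0.3],[0.01,0.005,0.38,0,0,0,0.3],[0.01,0.005,0.38,0,0,0,0.3],[0.01,0.005,0.38,0,0,0,0.3]]], "grip_force": 30}}

```text
t: 3.95
ee_pos: [581.1, -191.9, 25.6]
orientation: [[0.802, 0.598, 0.0], [0.598, -0.802, 0.001], [0.001, -0.001, -1.0]]
force: [-0.3, 0.0, 0.6]
gripper_width: 57.7
```

{"fn": "move_arm", "kwargs": {"motion": [[[0,0,0,0,0,0,0.2],[0,0,0,0,0,0,0.2],[0,0,0,0,0,0,0.2],[0,0,-0.06,0,0,0,0.2],[0,0,-0.12,0,0,0,0.2],[0,0,-0.2,0,0,0,0.2],[0,0,-0.28,0,0,0,0.2],[0,0,-0.35,0,0,0,0.2],[0,0,-0.4,0,0,0,0.2],[0,0,-0.4,0,0,0,0.2]]], "grip_force": 30}}

```text
t: 5.2
ee_pos: [581.4, -192.2, 126.6]
orientation: [[0.802, 0.597, 0.001], [0.597, -0.802, 0.0], [0.001, 0.001, -1.0]]
force: [0.4, -0.1, -2.5]
gripper_width: 56.0
```

```bash
python3 - <<'E'
from h import *
import cv2
o=robot.get_obs();print(o["t"],o["ee_pos"],ang(o["orientation"][:,0]),o["force"],o["gripper_width"]);print(cell(o,[500,209,125],-5.8))
a=[cv2.resize(robot.get_image(n)[y:y+100,x:x+100,::-1],(400,400),interpolation=cv2.INTER_CUBIC) for n,x,y in(("top",275,150),("scene",170,110))]
cv2.imwrite("pics/lift.png",np.hstack(a))
E
```

```text
5.2 [ 581.37488606 -192.15911779  126.59823328] 36.68967179294994 [ 0.35214421 -0.13162318 -2.49247688] 56.03515266865556
(array([ 0.698, -1.481,  0.007]), np.float64(0.944))
```

View pics/lift.png

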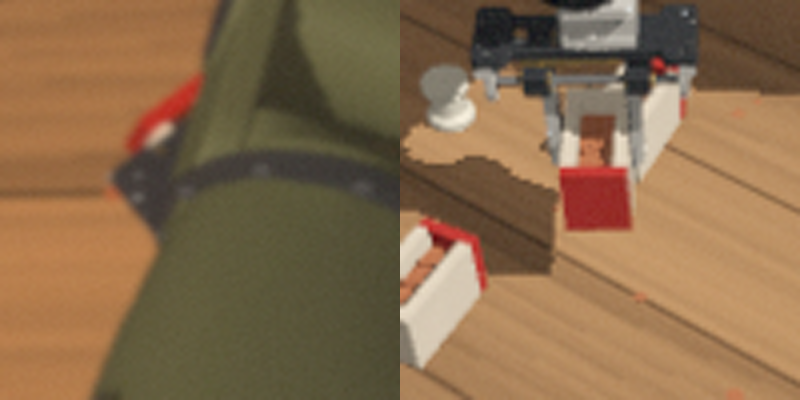

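{"fn": "move_arm", "kwargs": {"motion": [[[0.03,-0.08,0,0,0,0.06,0.2],[0.08,-0.18,0,0,0,0.14,0.2],[0.13,-0.28,0,0,0,0.22,0.2],[0.18,-0.38,0,0,0,0.3,0.2],[0.23,-0.48,0,0,0,0.38,0.2],[0.28,-0.58,0,0,0,0.46,0.2],[0.33,-0.68,0,0,0,0.54,0.2],[0.38,-0.78,0,0,0,0.62,0.2],[0.43,-0.88,0,0,0,0.68,0.2],[0.46,-0.96,0,0,0,0.74,0.2]]]}}

```text
t: 6.55
ee_pos: [529.0, 70.3, 124.6]
orientation: [[0.998, 0.058, -0.002], [0.058, -0.998, 0.001], [-0.002, -0.001, -1.0]]
force: [-0.1, 0.1, -2.8]
gripper_width: 55.8
```

```bash
python3 - <<'E'
from h import *
o=robot.get_obs();print(o["t"],o["ee_pos"],ang(o["orientation"][:,0]));print(cell(o,[494,205,90],-5.8))
E
```

```text
6.55 [529.01355762  70.29094545 124.59853732] 3.331435829485224
(array([-0.108, -0.546,  0.139]), np.float64(0.203))
```

{"fn": "move_arm", "kwargs": {"motion": [[[-0.02,-0.1,0.02,0,0,0.03,0.2],[-0.04,-0.2,0.04,0,0,0.07,0.2],[-0.06,-0.3,0.07,0,0,0.11,0.2],[-0.08,-0.4,0.1,0,0,0.15,0.2],[-0.1,-0.48,0.12,0,0,0.18,0.2],[-0.11,-0.53,0.14,0,0,0.2,0.2],[-0.11,-0.55,0.14,0,0,0.2,0.2],[-0.11,-0.55,0.14,0,0,0.2,0.2],[-0.11,-0.55,0.14,0,0,0.2,0.2],[-0.11,-0.55,0.14,0,0,0.2,0.2]]]}}

```text
t: 7.8
ee_pos: [493.7, 205.6, 90.0]
orientation: [[0.995, -0.099, -0.002], [-0.099, -0.995, 0.001], [-0.002, -0.001, -1.0]]
force: [-0.2, -0.2, -2.8]
gripper_width: 55.8
```

```bash
python3 - <<'E'
from h import *
import cv2
o=robot.get_obs();print(o["t"],o["ee_pos"],ang(o["orientation"][:,0]),o["force"])
a=[cv2.resize(robot.get_image(n)[y:y+110,x:x+110,::-1],(400,400),interpolation=cv2.INTER_CUBIC) for n,x,y in(("top",130,180),("scene",270,130))]
cv2.imwrite("pics/pre.png",np.hstack(a))
E
```

```text
7.8 [493.66320212 205.62530211  89.9626537 ] -5.6938762187577385 [-0.15735838 -0.2214408  -2.81198576]
```

View pics/pre.png

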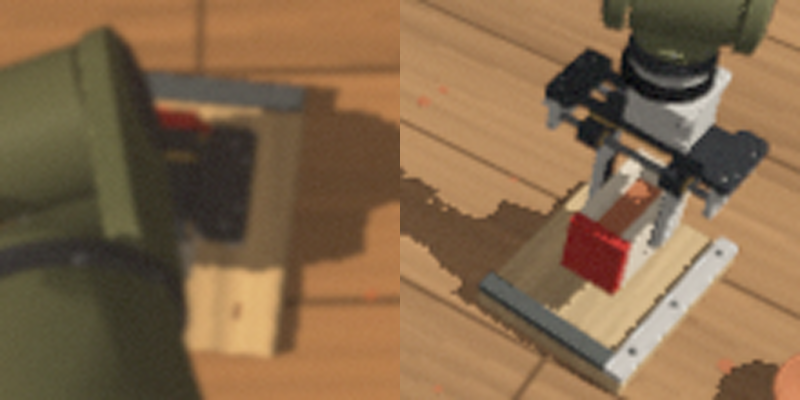

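{"fn": "move_arm", "kwargs": {"motion": [[[0,0,0.03,0,0,0,0.2],[0,0,0.06,0,0,0,0.2],[0,0,0.09,0,0,0,0.2],[0,0,0.12,0,0,0,0.2],[0,0,0.14,0,0,0,0.2],[0,0,0.155,0,0,0,0.2],[0,0,0.165,0,0,0,0.2],[0,0,0.172,0,0,0,0.2],[0,0,0.176,0,0,0,0.2],[0,0,0.176,0,0,0,0.2]]]}}

```text
t: 9.15
ee_pos: [493.5, 205.8, 46.0]
orientation: [[0.995, -0.099, -0.002], [-0.099, -0.995, 0.001], [-0.002, -0.001, -1.0]]
force: [-0.8, -1.2, -3.0]
gripper_width: 55.4
```

{"fn": "move_arm", "kwargs": {"motion": [[[0,0,0.002,0,0,0,0.2],[0,0,0.004,0,0,0,0.2],[0,0,0.006,0,0,0,0.2],[0,0,0.008,0,0,0,0.2],[0,0,0.009,0,0,0,0.2],[0,0,0.01,0,0,0,0.2],[0,0,0.011,0,0,0,0.2],[0,0,0.012,0,0,0,0.2],[0,0,0.012,0,0,0,0.2],[0,0,0.012,0,0,0,0.2]]]}}

```text
t: 10.4
ee_pos: [493.7, 205.9, 43.6]
orientation: [[0.995, -0.099, -0.001], [-0.099, -0.995, 0.001], [-0.002, -0.001, -1.0]]
force: [-3.6, -0.8, 7.6]
gripper_width: 55.7
```

Bed contact at 43.6 mm (expected 43.6). Sliding most of the way diagonally.

{"fn": "move_arm", "kwargs": {"motion": [[[0.006,-0.006,-0.001,0,0,0,0.2],[0.014,-0.014,-0.001,0,0,0,0.2],[0.022,-0.022,-0.001,0,0,0,0.2],[0.03,-0.03,-0.001,0,0,0,0.2],[0.038,-0.038,-0.001,0,0,0,0.2],[0.045,-0.045,-0.001,0,0,0,0.2],[0.052,-0.052,-0.001,0,0,0,0.2],[0.057,-0.057,-0.001,0,0,0,0.2],[0.06,-0.06,-0.001,0,0,0,0.2],[0.06,-0.06,-0.001,0,0,0,0.2]]]}}

```text
t: 11.65
ee_pos: [510.1, 219.3, 43.8]
orientation: [[0.995, -0.099, -0.002], [-0.099, -0.995, 0.001], [-0.002, -0.001, -1.0]]
force: [0.1, -0.3, -2.6]
gripper_width: 55.9
```

```bash
python3 - <<'E'
from h import *
o=robot.get_obs();R=o["orientation"];print(o["ee_pos"],ang(R[:,0]),(R.T@o["force"]).round(2),o["ft_torque"].round(2))
print(R.T@(np.array([520,227,43.6])-o["ee_pos"]))
E
```

```text
[510.06472897 219.33845366  43.76610964] -5.6834312048285724 [0.11 0.27 2.63] [ 0.03  0.05 -0.05]
[ 9.12795666 -8.60759688  0.16179731]
```

{"fn": "move_arm", "kwargs": {"motion": [[[0,-0.004,0,0,0,0,0.2],[0,-0.008,0,0,0,0,0.2],[0,-0.012,0,0,0,0,0.2],[0,-0.016,0,0,0,0,0.2],[0,-0.02,0,0,0,0,0.2],[0,-0.023,0,0,0,0,0.2],[0,-0.026,0,0,0,0,0.2],[0,-0.028,0,0,0,0,0.2],[0,-0.03,0,0,0,0,0.2],[0,-0.03,0,0,0,0,0.2]]]}}

```text
t: 12.9
ee_pos: [510.8, 226.8, 43.8]
orientation: [[0.995, -0.099, -0.001], [-0.099, -0.995, 0.001], [-0.002, -0.001, -1.0]]
force: [0.0, 0.6, -2.3]
gripper_width: 55.7
```

{"fn": "move_arm", "kwargs": {"motion": [[[0,-0.001,0,0,0,0,0.2],[0,-0.002,0,0,0,0,0.2],[0,-0.003,0,0,0,0,0.2],[0,-0.004,0,0,0,0,0.2],[0,-0.005,0,0,0,0,0.2],[0,-0.006,0,0,0,0,0.2],[0,-0.007,0,0,0,0,0.2],[0,-0.008,0,0,0,0,0.2],[0,-0.009,0,0,0,0,0.2],[0,-0.01,0,0,0,0,0.2]]]}}

```text
t: 14.15
ee_pos: [511.1, 229.4, 43.8]
orientation: [[0.995, -0.099, -0.001], [-0.099, -0.995, 0.001], [-0.002, -0.001, -1.0]]
force: [0.0, 0.1, -3.6]
gripper_width: 55.5
```

{"fn": "move_arm", "kwargs": {"motion": [[[0,-0.001,0,0,0,0,0.2],[0,-0.002,0,0,0,0,0.2],[0,-0.003,0,0,0,0,0.2],[0,-0.004,0,0,0,0,0.2],[0,-0.005,0,0,0,0,0.2],[0,-0.006,0,0,0,0,0.2],[0,-0.007,0,0,0,0,0.2],[0,-0.008,0,0,0,0,0.2],[0,-0.009,0,0,0,0,0.2],[0,-0.01,0,0,0,0,0.2]]]}}

```text
t: 15.4
ee_pos: [511.2, 230.6, 43.8]
orientation: [[0.995, -0.099, -0.002], [-0.099, -0.995, -0.001], [-0.002, 0.001, -1.0]]
force: [-2.4, -12.1, 2.2]
gripper_width: 56.0
```

Side fence contact, 12 N. Ease y slightly and advance in x.

{"fn": "move_arm", "kwargs": {"motion": [[[0.003,0,0,0,0,0,0.2],[0.006,0,0,0,0,0,0.2],[0.009,0,0,0,0,0,0.2],[0.012,0,0,0,0,0,0.2],[0.015,0,0,0,0,0,0.2],[0.018,0,0,0,0,0,0.2],[0.02,0,0,0,0,0,0.2],[0.022,0,0,0,0,0,0.2],[0.023,0,0,0,0,0,0.2],[0.023,0,0,0,0,0,0.2]]]}}

```text
t: 16.65
ee_pos: [516.7, 230.0, 43.8]
orientation: [[0.995, -0.099, -0.003], [-0.099, -0.995, -0.001], [-0.003, 0.001, -1.0]]
force: [-3.9, -4.7, 0.0]
gripper_width: 55.9
```

{"fn": "move_arm", "kwargs": {"motion": [[[0.001,0,0,0,0,0,0.2],[0.002,0,0,0,0,0,0.2],[0.003,0,0,0,0,0,0.2],[0.004,0,0,0,0,0,0.2],[0.005,0,0,0,0,0,0.2],[0.006,0,0,0,0,0,0.2],[0.008,0,0,0,0,0,0.2],[0.01,0,0,0,0,0,0.2],[0.011,0,0,0,0,0,0.2],[0.012,0,0,0,0,0,0.2]]]}}

```text
t: 17.9
ee_pos: [519.0, 229.8, 43.9]
orientation: [[0.995, -0.099, -0.005], [-0.099, -0.995, -0.001], [-0.005, 0.002, -1.0]]
force: [-11.6, -3.8, 6.4]
gripper_width: 55.7
```

{"fn": "move_arm", "kwargs": {"motion": [[[0.001,0,-0.001,0,0,0,0.2],[0.002,0,-0.001,0,0,0,0.2],[0.003,0,-0.001,0,0,0,0.2],[0.004,0,-0.001,0,0,0,0.2],[0.005,0,-0.001,0,0,0,0.2],[0.006,0,-0.001,0,0,0,0.2],[0.007,0,-0.001,0,0,0,0.2],[0.008,0,-0.001,0,0,0,0.2],[0.008,0,-0.001,0,0,0,0.2],[0.008,0,-0.001,0,0,0,0.2]]]}}

```text
t: 19.15
ee_pos: [519.1, 229.7, 44.1]
orientation: [[0.995, -0.099, -0.009], [-0.099, -0.995, -0.001], [-0.009, 0.002, -1.0]]
force: [-19.0, -3.2, 10.3]
gripper_width: 55.8
```

```bash
python3 - <<'E'
from h import *
import cv2
o=robot.get_obs();R=o["orientation"];print(R.round(4),ang(R[:,0]),(R.T@o["force"]).round(2),o["ft_torque"].round(2))
a=[cv2.resize(robot.get_image(n)[y:y+90,x:x+90,::-1],(400,400),interpolation=cv2.INTER_CUBIC) for n,x,y in(("top",135,190),("scene",290,150))]
cv2.imwrite("pics/press.png",np.hstack(a))
E
```

```text
[[ 0.995  -0.0991 -0.009 ]
 [-0.0991 -0.9951 -0.0015]
 [-0.0088  0.0024 -1.    ]] -5.685809861368228 [-18.66   5.05 -10.17] [-0.49  3.34 -0.22]
```

View pics/press.png

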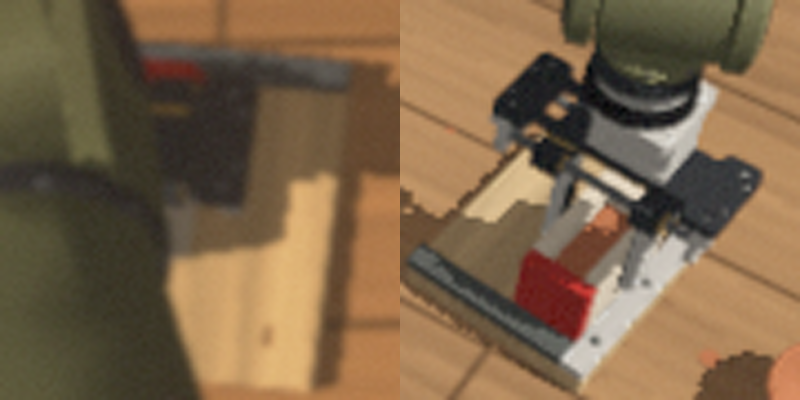

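Both fences are reached: x has stopped dead at 519 mm with about 19 N, and the mould is flush with the dark fence in the view (red face at about (555,290) in the right crop). Now adding y push, keeping x, and trimming the small tilt.

{"fn": "move_arm", "kwargs": {"motion": [[[0.008,-0.002,-0.001,0,0.003,0,0.2],[0.008,-0.004,-0.001,0,0.006,0,0.2],[0.008,-0.005,-0.001,0,0.009,0,0.2],[0.008,-0.006,-0.001,0,0.012,0,0.2],[0.008,-0.006,-0.001,0,0.012,0,0.2],[0.008,-0.006,-0.001,0,0.012,0,0.2],[0.008,-0.006,-0.001,0,0.012,0,0.2],[0.008,-0.006,-0.001,0,0.012,0,0.2],[0.008,-0.006,-0.001,0,0.012,0,0.2],[0.008,-0.006,-0.001,0,0.012,0,0.2]]]}}

```text
t: 20.5
ee_pos: [519.2, 229.9, 44.1]
orientation: [[0.995, -0.099, -0.005], [-0.099, -0.995, -0.005], [-0.005, 0.006, -1.0]]
force: [-19.6, -12.6, 10.9]
gripper_width: 55.5
```

```bash
python3 - <<'E'
from h import *
for i in range(3):
    robot.get_image("scene")
    o=robot.get_obs();R=o["orientation"];print(o["t"],o["ee_pos"],R[:,2].round(4),ang(R[:,0]),(R.T@o["force"]).round(2),o["ft_torque"].round(2))
E
```

```text
20.55 [519.19306326 229.86398851  44.07586235] [-0.0053 -0.0051 -1.    ] -5.696187979301534 [-17.8   14.79 -11.71] [-2.29  3.74 -0.27]
20.6 [519.17150596 229.85740456  44.05842421] [-0.0054 -0.0051 -1.    ] -5.699890456388497 [-17.86  13.99 -10.86] [-2.25  3.7  -0.21]
20.65 [519.16111217 229.85735879  44.05898933] [-0.0054 -0.0051 -1.    ] -5.697642649729496 [-17.68  14.97 -12.08] [-2.26  3.71 -0.21]
```

{"fn": "move_arm", "kwargs": {"motion": [[[0.009,-0.006,-0.001,0,0.005,0,0.2],[0.01,-0.006,-0.002,0,0.005,0,0.2],[0.011,-0.007,-0.002,0,0.005,0,0.2],[0.011,-0.007,-0.002,0,0.005,0,0.2],[0.011,-0.007,-0.002,0,0.005,0,0.2],[0.011,-0.007,-0.002,0,0.005,0,0.2],[0.011,-0.007,-0.002,0,0.005,0,0.2],[0.011,-0.007,-0.002,0,0.005,0,0.2],[0.011,-0.007,-0.002,0,0.005,0,0.2],[0.011,-0.007,-0.002,0,0.005,0,0.2]]], "grip_force": 40}}

```text
t: 21.9
ee_pos: [519.2, 229.9, 44.2]
orientation: [[0.995, -0.099, -0.009], [-0.099, -0.995, -0.009], [-0.008, 0.01, -1.0]]
force: [-26.4, -14.7, 16.7]
gripper_width: 56.1
```

```bash
python3 - <<'E'
from h import *
import cv2
ims=[robot.get_image("scene") for i in range(4)]
o=robot.get_obs();R=o["orientation"];print(o["t"],o["ee_pos"],R[:,2].round(4),ang(R[:,0]),(R.T@o["force"]).round(2),o["ft_torque"].round(2),o["gripper_width"])
a=[cv2.resize(ims[-1][195:235,310:350,::-1],(400,400),interpolation=cv2.INTER_CUBIC),cv2.resize(robot.get_image("top")[:,:,::-1],(400,400))]
cv2.imwrite("pics/final.png",np.hstack(a))
E
```

```text
22.1 [519.19325678 229.92643992  44.19181327] [-0.0091 -0.0089 -0.9999] -5.7030375816456935 [-24.94  18.08 -14.73] [-2.71  4.66 -0.19] 55.803119813746704
```

View pics/final.png

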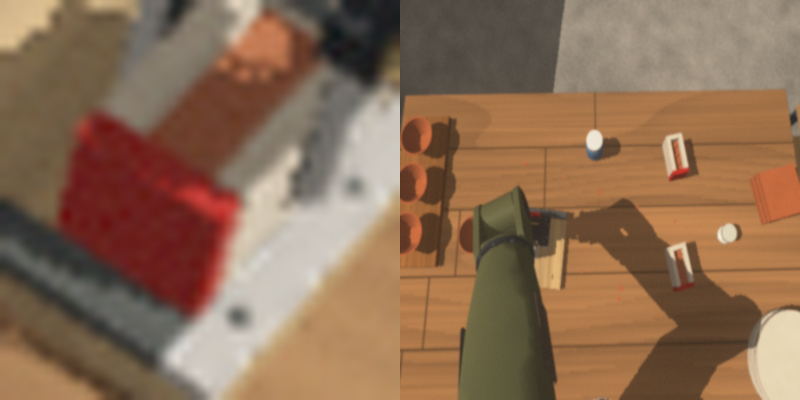

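```bash
python3 - <<'E'
from h import *
im=robot.get_image("scene").astype(int)
ex=np.array([np.cos(np.radians(-5.7)),np.sin(np.radians(-5.7))]);ey=np.array([-ex[1],ex[0]])
c=robot.calibration("scene");T=np.array(c["world_from_camera"])
def proj(p):
    q=T[:3,:3].T@(np.array(p)-T[:3,3]);return c["cx"]+c["fx"]*q[0]/-q[2],c["cy"]-c["fy"]*q[1]/-q[2]
# along lines in board -x direction at z=28, starting over the end fence, for several board y (rel. to tcp)
import cv2
f=im.astype(np.float32)
for dy in (-80,-65,-50,-15,0,15):
    row=[]
    for dx in range(40,84,2):
        p=np.array([519.2,229.9])+ex*dx+ey*dy;u,v=proj([*p,28])
        row.append(cv2.remap(f,np.float32([[u]]),np.float32([[v]]),1)[0,0])
    print(dy,[f"{int(a[0])}/{int(a[1])}/{int(a[2])}" for a in row])
E
```

```text
-80 ['125/104/75', '126/104/76', '126/105/77', '127/108/79', '126/106/78', '125/105/76', '122/102/74', '114/96/71', '100/85/64', '81/72/58', '62/59/52', '48/49/46', '54/56/53', '70/71/66', '87/88/83', '92/93/87', '92/94/87', '87/89/83', '76/78/73', '65/64/61', '62/58/52', '77/67/54']
-65 ['113/94/68', '114/95/68', '113/95/68', '113/94/68', '113/94/68', '113/94/68', '112/93/68', '108/90/67', '98/83/63', '79/70/57', '61/58/51', '53/53/50', '52/53/51', '51/53/51', '53/55/52', '58/59/57', '66/68/66', '78/79/75', '76/77/73', '64/64/61', '64/59/53', '73/62/52']
-50 ['110/91/67', '111/92/68', '111/93/68', '111/92/67', '110/91/65', '111/92/67', '110/92/69', '106/88/67', '93/78/62', '73/64/56', '58/55/52', '53/53/50', '51/52/50', '56/56/54', '61/61/58', '66/67/62', '82/84/78', '91/92/87', '83/85/81', '66/67/63', '58/56/51', '68/61/51']
-15 ['107/29/27', '107/30/28', '107/29/26', '106/29/24', '106/29/24', '106/27/24', '104/29/27', '99/33/30', '89/38/35', '73/45/43', '60/51/51', '54/55/54', '55/55/54', '59/58/56', '70/70/67', '83/84/79', '95/97/92', '96/98/92', '85/86/81', '68/68/64', '57/54/51', '63/57/51']
0 ['106/30/26', '106/28/24', '106/30/25', '105/30/25', '104/27/22', '103/26/22', '103/29/26', '101/34/31', '90/38/35', '72/42/40', '60/50/48', '60/59/58', '66/68/64', '79/79/74', '88/88/83', '93/95/89', '93/95/90', '93/94/90', '85/86/82', '70/72/67', '60/60/54', '72/66/56']
15 ['104/30/27', '104/31/28', '105/30/27', '104/30/26', '104/29/24', '105/29/25', '104/30/27', '102/31/30', '96/34/34', '83/47/45', '72/58/55', '76/75/71', '91/92/86', '96/97/91', '97/99/92', '98/99/92', '97/99/92', '93/95/88', '85/86/82', '74/73/70', '67/65/58', '72/66/55']
```

The red face meets the fence's inner edge at the same place (dx about 58 mm) as the bare fence edge beside it, so it is flush. The push is steady and the bystanders are untouched.

```bash
python3 - <<'E'
from h import *
o=robot.get_obs();print(o["t"],o["ee_pos"],o["force"]);print(robot.close_job())
E
```

```text
22.2 [519.17691555 229.93257257  44.17865518] [-26.06567948 -14.41733721  14.64736113]
the job is handed in; nothing more can be done
None
```

The mould is in the corner of the squaring board, red end against the dark end fence, and the arm is still gripping and pressing it. I handed the job in at 22.2 s of the 51 s allowed, and no verdict comes back.

I gripped the mould farthest to the robot's left across its long sides. I lowered it flat onto the bed and slid it gently against the side fence, then against the end fence. The arm holds it with a 40 N grip.

What the last checks showed:
- **Push:** the wrist sensor reads about 25 N towards the end fence and 18 N towards the side fence, steady. This is total push with bed friction included, not the force on each fence measured separately. It is well under the 60 N limit.
- **Seating on the end fence:** in the camera view the red face meets the fence's inner edge within the 2 mm sampling step, and the mould stopped moving in that direction.
- **Square and upright:** the tool is within 0.01 rad of vertical and at -5.7°, which matches the board angle I measured (-5.4° to -6.2°). I read these from the tool, not from the mould itself.
- **Bystanders:** the jar and prop look unmoved in the last top view. The arm hides most of the bowl there, but nothing went near it.

One figure disagreed: the side fence was about 3 mm further out than my camera estimate, so I went by the felt contact.

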